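Select the next range on a recessed push-to-turn knob and start the test

ROBOT

A 6-joint arm with a two-finger parallel gripper is mounted at the origin on the work surface. World frame = base frame: x ahead of the robot, y to its left, z up, the work surface at z = 0. Lengths are in mm, angles in rad, forces in N, time in s.
With the tool pointing down it reaches from about 350 to 975 mm from the base axis. Payload 7.1 kg.
Tool frame: the origin (TCP) lies midway between the tips of the shut fingers; the grasp point (between the pads) lies 19 mm behind it (ctrl.grasp_offset is the distance from the TCP to the grasp point, in mm); z points along the fingers, y is the line along which they close (so a half turn about z gives the same grasp; the last joint's range is limited). The gripper opens to 88 mm and grips with 3 to 60 N. Pads are 20 mm wide; open, the fingers measure 115 mm over their backs; the gripper's body (75 mm by 178 mm) begins 61 mm behind the grasp point.
Start: joints at [1.28, 0.423, 1.63, -0, 1.089, -0.019], TCP at [167.759, 602.047, 183.575] pointing down, gripper open.
Joint ranges: [-3, 3], [-0.9, 2.11], [0.09, 2.58], [-1.31, 4.45], [0.11, 2.69], [-2.54, 2.54]. Speed limits (rad/s): [2.39, 2.39, 3.01, 3.14, 3.14, 3.14].

INTERFACE

Orientations are given as a rotation vector (axis times angle).
In Python, from workcell import sensors, viewer, ctrl gives the robot as it stands. The module is installed in compiled form; this text tells all that it offers.
- The arm moves only by the shell command python3 -m handwheel 'ROWS'. ROWS is JSON, a list of rows, each a list of 7 numbers: the shift along the tool's x, y, z in mm, then the turn, a rotation vector about the tool's x, y, z in rad, then the closure, from 0 (fully open) to 1 (shut). In form: [[x, y, z, rx, ry, rz, jaw], ...]. A call has 1 to 10 rows; each row shifts and turns the commanded pose from where the row before left it, along the tool's axes as they then stand; what a row does not reach is not made up. A row lasts 1/8 s, in which the tool goes at most 62.5 mm and 10.7 degrees, less where a joint would pass 70% of its speed; a pose out of reach is approached as far as the arm can. A call is refused whole if a number of a shift passes 62.5 or a number of a turn 0.188, either way. A call with a gripper value outside its range is refused whole. The fingers move at their own pace and stop on an object; the grip force is fixed at half the most. Time passes only in rows, so rows that do not move let the fingers close. It gives the time, the measured TCP pose, the force, the opening and the grip force at its end, in the units of the state.
- sensors.get_obs(): the state, without advancing time (a new reading comes with each control period).
- viewer.get_image(name): name is "side" or "top"; returns a dict with "frame" (400x640x3 uint8, blue, green, red), "fov_y" (degrees; the focal length in pixels is half the picture's height over the tangent of half this angle, whatever the lens; pixels are square), "cx", "cy" (the principal point, pixels), "R" (3x3) and "t" (3): a world point X has camera coordinates R X + t. Camera axes: x right, y down, z forward; pixel columns grow to the right and rows downward; lengths in mm; the calibration is good to about 2 mm. A picture is of the moment at which its call begins. There is no depth.
- ctrl.close_job(): hands the job in; it is judged then, once.
The state is a dict: "t": time; "qpos": joint angles; "qvel": joint speeds; "joint_torque": joint torques, N m; "ee_pos": TCP position; "orientation": TCP orientation; "ft_force": force on the tool from outside, world axes, zero at the start; "moment": the same for the moment, N m; "width": finger opening in mm; "grasp_force": force on a finger pad.
Only numpy, scipy, OpenCV 4.12 (cv2) and the standard library are available. Lean on these libraries where they do the work, as an engineer would, in place of code of your own. Each camera call takes 0.05 s, during which the arm holds its last target. There are 200 camera calls.

TASK

On the bench tester, reach into the well, press the range knob down and turn it clockwise until it springs fully back up by itself in the next notch, whose angle you must find by feel. Then press the large round test button all the way down and let it go. Work gently: force neither the knob, the button nor the walls of the well, and leave the small button and everything lying about alone.

Things in the scene. Friction and masses are not known exactly. Their poses are not given: they have to be found in the camera images.
- tester: grey flat bench tester, fixed, 240 (its x) x 320 (its y) x 80 mm high, controls on its top panel. Origin: centre of its underside, z up. Three binding posts 14 mm across, 16 mm high stand on the panel at x +100, y +30, +55, +80 mm; two loose capacitor cans at about x +85, y -75 and -130 mm
- well: dark sheet-metal lining of the square well; origin at the centre of the well in the panel, level with the panel (80 mm above the bench), at tester x +20, y +70 mm. 90 x 90 mm inside, sides along the tester's, 50 mm deep. The range knob stands in its middle, 37 mm free from either side of its bar to the walls: fingers must be part closed to go in and turn
- knob_grip (a point): on the range knob's axis at mid height of its grip bar; x along the bar to its pointer mark, z up. Aluminium: round skirt 48 mm across, 6 mm thick, on it an upright bar 40 long (x), 16 thick (y), 24 mm high. Knob up: skirt top 46, this point 58, bar top 70 mm above the bench (10 below the panel). Moves down with the knob
- range_press (a joint): how far the knob is pressed, m: 0 up, 0.008 at most; spring 8 N up, 14 N fully down. Up in a notch it is locked; pressed over 5 mm it turns. Let go between notches it rides at about 0.004 under a ledge; over a notch it springs up to 0 by itself unless gripped or held down. A notch has 0.05 rad play either way
- range_knob (a joint): angle of the knob, rad, growing clockwise from above; 0 = pointer along the tester's +x. Starts in the first notch, within 0.04 of 0. The only other notch is unmarked, anywhere from 0.89 to 1.47 rad, different every time; end stop 1.8. Turning takes under 0.15 N m
- range_lug: the knob's hidden locking lug, steel, inside the tester below the well floor, 30 mm from the knob's axis on the pointer's side. It carries what the knob is forced with: against the notch sides (locked knob twisted), up against the ledge (knob pulled), down on its end pad (pressed 8 mm). Over 20 N on it breaks it: 0.6 N m of twist, or about 34 N of push
- test_button_top (a point): centre of the top of the large round test button, 30 mm across in a housing 46 mm across, at tester x -60, y -55 mm; when up its top is 22 mm above the panel (102 mm above the bench) and 10 mm above its housing
- test_button_base: round housing, 12 mm high, of the large button, which it carries; more than 30 N on the button would break it
- test_button (a joint): how far the large button is pressed, m: 0 up, 0.006 fully down. Spring: 1.5 N to start, 5 N fully down
- hold_button (a joint): how far the small round hold button is pressed, m (leave it alone): 18 mm across in a housing 34 mm across, same height as the large one, at tester x -60, y -115 mm
- can_big: aluminium capacitor can 35 mm across, 55 mm high, standing on the tester's panel; leave alone; origin at the centre of its underside
- can_small: aluminium capacitor can 25 mm across, 45 mm high, standing on the tester's panel; leave alone; origin at the centre of its underside
- can_tall: aluminium capacitor can 40 mm across, 80 mm high, standing on the bench; leave alone; origin at the centre of its underside
- meter_a: hand-held multimeter 170 x 80 x 50 mm lying on the bench; leave alone; origin at the centre of its underside
- meter_b: second hand-held multimeter, same size, lying on the bench; leave alone; origin at the centre of its underside
- driver: screwdriver 180 mm long lying on the bench; leave alone
- spool: solder spool 56 mm across, 40 mm high, standing on the bench; leave alone; origin at the centre of its underside

How it is judged (in metres and radians):
On the way, in this order (a step that is already met when the one before it is completed fails the run):
1. the knob is pressed down and turned clockwise out of its first notch (value of joint range_knob above 0.25 rad and value of joint range_press above 0.003 m), for 0.1 s.
2. the knob has sprung up in the next notch (value of joint range_knob above 0.7 rad and value of joint range_press below 0.0015 m), for 0.2 s.
3. the large button is pressed down at least 4.5 mm of its 6, with the knob still up in its notch (all of step 2 and value of joint test_button above 0.0045 m), for 0.05 s.
At the end, for the whole second after the job is handed in: The knob stands up (pressed less than 1.5 mm) in the next notch (turned more than 0.7 rad, where only that notch lets it up) and at rest; the large button is up again (less than 1 mm) (all of step 2 and value of joint test_button below 0.001 m and velocity of joint range_knob between -0.1 and 0.1 rad/s); the robot touches nothing.
It fails at once if the knob is forced: its lug bears more than 20 N (contact force between range_lug and anything else above 20 N).
It fails at once if the fingers push the well's walls with more than 20 N (contact force between the fingers and well above 20 N).
It fails at once if the large button is pushed with more than 30 N (contact force between the fingers and test_button_base above 30 N).
It fails at once if the small button is pressed, or the large one before the knob is turned to the next notch (value of joint hold_button above 0.003 m or (value of joint test_button above 0.003 m and value of joint range_knob below 0.7 rad)).
It fails at once if a bystander is moved more than 20 mm (distance of any of can_big, can_small, can_tall, meter_a, meter_b, driver, spool from where it was at the start of the episode above 0.02 m).
It also fails if it takes over 61 s, if anything falls off the work surface, if the arm or the gripper's body presses on something with over 40 N, if the wrist force passes 120 N, or if a joint passes its speed limit or range.

## Working session

There is one attempt and no reset: what is moved stays moved. The work goes in short steps, Python scripts to look and compute and a shell command to move; the robot and the scene stay as the last step left them, time stands still between calls to the robot, and variables do not carry over. Pictures are saved under pics/ and viewed, at most 10 in all, crops included, and the job is handed in when it is done.

```bash
mkdir -p pics
python3 - <<'E'
from workcell import sensors, viewer
import cv2,numpy as np
for n in("top","side"):
    d=viewer.get_image(n); cv2.imwrite(f"pics/{n}0.png",d["frame"]); print(n,d["fov_y"],d["cx"],d["cy"],np.round(d["R"],4).tolist(),np.round(d["t"],1).tolist(), [k for k in d])
o=sensors.get_obs(); print(o)
E
```

```text
top 42.49799604061827 318.8552246555401 199.20048964481896 [[0.0105, -0.9999, 0.0059], [-0.9849, -0.0113, -0.173], [0.173, -0.004, -0.9849]] [3.6, 551.1, 1659.3] ['frame', 'fov_y', 'cx', 'cy', 'R', 't']
side 52.7017702902013 317.52349648544174 198.9859182442764 [[0.7029, -0.7113, -0.0037], [-0.5446, -0.5348, -0.6461], [0.4576, 0.4561, -0.7632]] [-380.6, 350.7, 918.9] ['frame', 'fov_y', 'cx', 'cy', 'R', 't']
{'t': 0.1, 'qpos': array([ 1.28003135e+00,  4.23759934e-01,  1.63057767e+00,  2.54143171e-05,
        1.08858363e+00, -1.89936524e-02]), 'qvel': array([-0.00076455, -0.0025669 , -0.00416792,  0.00022031,  0.00014502,
       -0.00045408]), 'joint_torque': array([-4.33921387e-04, -5.45616782e+01, -2.74323159e+01,  6.45338441e-02,
        1.88135222e-02, -6.60207547e-05]), 'ee_pos': array([167.5853732 , 601.5616489 , 182.89636526]), 'orientation': array([-4.25572329e-01, -3.11240437e+00,  2.05636003e-03]), 'ft_force': array([-0.59710832, -0.2233468 , -1.0656038 ]), 'moment': array([0.0251094 , 0.01891727, 0.02903931]), 'grasp_force': 0.0, 'width': 87.93960697324269}
```

View pics/top0.png

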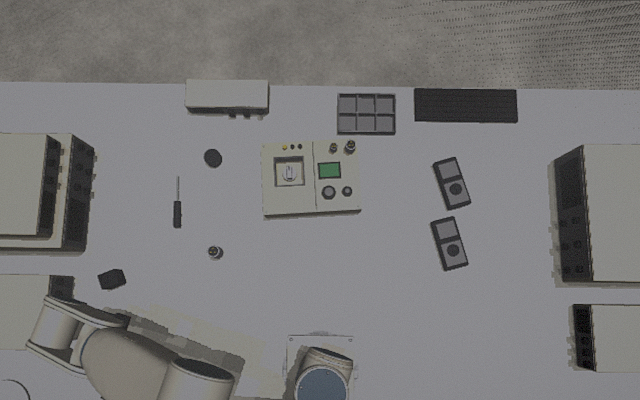

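View pics/side0.png

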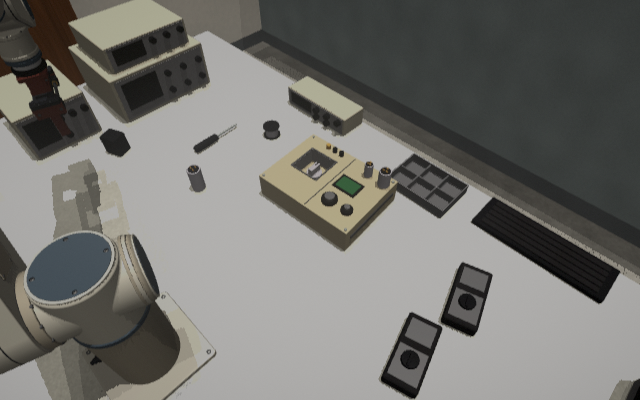

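Run:
```python
import cv2,numpy as np
a=cv2.imread("pics/top0.png")[130:225,250:370]; b=cv2.imread("pics/side0.png")[125:255,250:410]
a=cv2.resize(a,None,fx=4,fy=4,interpolation=cv2.INTER_CUBIC);b=cv2.resize(b,None,fx=4.6,fy=4.6,interpolation=cv2.INTER_CUBIC)
cv2.imwrite("pics/a.png",a[:, :]);cv2.imwrite("pics/b.png",b)
```

```text
(no output)
```

View pics/a.png

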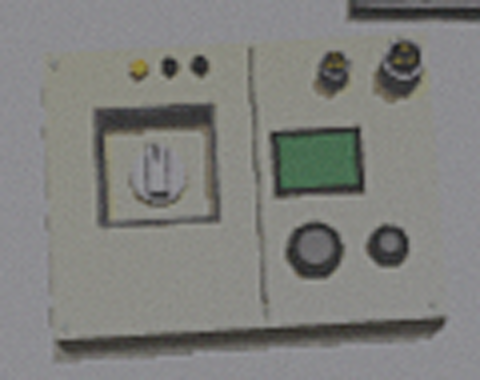

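View pics/b.png

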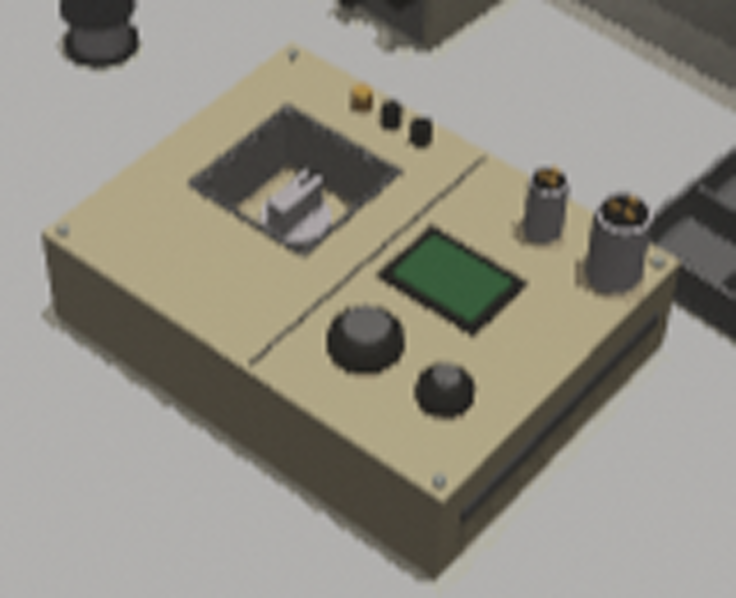

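```bash
cat > h.py <<'E'
import numpy as np
C={"top":(42.49799604061827,318.855,199.2,[[0.0105,-0.9999,0.0059],[-0.9849,-0.0113,-0.173],[0.173,-0.004,-0.9849]],[3.6,551.1,1659.3]),
"side":(52.70177,317.523,198.986,[[0.7029,-0.7113,-0.0037],[-0.5446,-0.5348,-0.6461],[0.4576,0.4561,-0.7632]],[-380.6,350.7,918.9])}
def ray(n,u,v,z):
    fv,cx,cy,R,t=C[n];R=np.array(R);f=200/np.tan(np.radians(fv/2))
    d=R.T@np.array([(u-cx)/f,(v-cy)/f,1]);o=-R.T@np.array(t)
    return (o+d*(z-o[2])/d[2])[:2]
def proj(n,X):
    fv,cx,cy,R,t=C[n];f=200/np.tan(np.radians(fv/2));c=np.array(R)@X+t
    return np.array([cx,cy])+f*c[:2]/c[2]
E
python3 - <<'E'
from h import *
from scipy.optimize import least_squares
S=[((-120,160,80),43,234),((-120,-160,80),443,503),((120,160,80),290,45),((120,-160,80),680,262),((65,115,80),287,104),((-25,115,80),189,183),((65,25,80),402,171),((-25,25,80),306,254),((-60,-55,102),366,325),((-60,-115,102),447,376)]
T=[((65,115,80),95,109),((65,25,80),213,105),((-25,25,80),219,220),((-25,115,80),101,227),((120,160,80),45,58),((-120,160,80),55,341),((-120,-160,80),445,320),((-60,-55,102),315,248),((-60,-115,102),389,244)]
P=[("side",p,(u+.5)/4.6-.5+250,(v+.5)/4.6-.5+125) for p,u,v in S]+[("top",p,(u+.5)/4-.5+250,(v+.5)/4-.5+130) for p,u,v in T]
def w(q,p): c,s=np.cos(q[2]),np.sin(q[2]); return np.array([q[0]+c*p[0]-s*p[1],q[1]+s*p[0]+c*p[1],p[2]])
for sel in(("side",),("top",),("side","top")):
    r=least_squares(lambda q:np.concatenate([ (w(q,p)-np.r_[ray(n,u,v,p[2]),p[2]])[:2] for n,p,u,v in P if n in sel]),[600,50,0],loss='soft_l1',f_scale=2)
    print(sel,r.x.round(3)); print(r.fun.reshape(-1,2).round(1).tolist())
q=r.x
print("knob",w(q,(20,70,58)),"button",w(q,(-60,-55,102)),"hold",w(q,(-60,-115,102)))
from workcell import sensors
from scipy.spatial.transform import Rotation as Ro
o=sensors.get_obs();print(Ro.from_rotvec(o["orientation"]).as_matrix().round(3))
E
```

```text
('side',) [6.20624e+02 3.67860e+01 7.20000e-02]
[[-0.8, 0.8], [-0.7, -0.8], [2.8, 1.3], [0.5, -1.1], [-5.1, -6.5], [2.1, -5.0], [-5.8, 2.1], [0.0, 3.0], [1.0, 0.3], [0.7, 0.2]]
('top',) [6.2216e+02 3.8109e+01 6.7000e-02]
[[-6.3, -4.2], [-4.8, 3.3], [2.2, 3.7], [3.2, -2.8], [2.6, 1.8], [-0.1, 1.0], [0.4, -2.5], [-0.7, -0.2], [-0.7, -0.5]]
('side', 'top') [6.21337e+02 3.73550e+01 6.90000e-02]
[[0.3, 1.7], [-0.4, 0.1], [4.0, 1.6], [0.8, -0.9], [-4.1, -6.1], [3.1, -4.3], [-5.0, 2.5], [0.8, 3.6], [1.5, 1.1], [1.1, 0.9], [-7.3, -4.9], [-5.7, 2.7], [1.4, 2.9], [2.1, -3.6], [1.4, 1.3], [-1.2, -0.1], [-0.0, -3.5], [-1.4, -1.1], [-1.3, -1.3]]
knob [636.46833652 108.56604208  58.        ] button [565.26784356 -21.64720534 102.        ] hold [569.4004152  -81.50471825 102.        ]
[[-0.963  0.268 -0.   ]
 [ 0.268  0.963 -0.001]
 [ 0.    -0.001 -1.   ]]
```

Run:
```python
from h import *
f=lambda n,u,v,z:(ray(n,(u+.5)/4-.5+250,(v+.5)/4-.5+130,z) if n=="top" else ray(n,(u+.5)/4.6-.5+250,(v+.5)/4.6-.5+125,z)).round(1)
print("skirt top",f("top",158,175,46)); 
import cv2
for n,b,s in(("top",(275,155,310,190),20),("side",(295,155,335,185),20)):
    im=cv2.imread(f"pics/{n}0.png")[b[1]:b[3],b[0]:b[2]]; cv2.imwrite(f"pics/k_{n}.png",cv2.resize(im,None,fx=16,fy=16,interpolation=cv2.INTER_CUBIC))
a=cv2.imread("pics/k_top.png");b=cv2.imread("pics/k_side.png")
c=np.zeros((max(a.shape[0],b.shape[0]),800,3),np.uint8);
b=cv2.resize(b,(240*4//4+0,180)) if a.shape[1]+b.shape[1]>800+999 else b
w=800-b.shape[1]; c[:b.shape[0],w:]=b; c[:a.shape[0],:w]=a[:,:w] if a.shape[1]>=w else 0
cv2.imwrite("pics/k.png",c); print(a.shape,b.shape)
```

```text
skirt top [638.1 110.2]
(560, 560, 3) (480, 640, 3)
```

View pics/k_top.png

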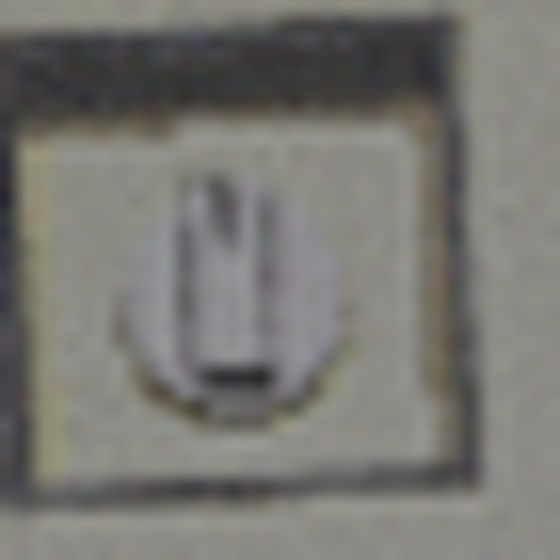

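View pics/k_side.png

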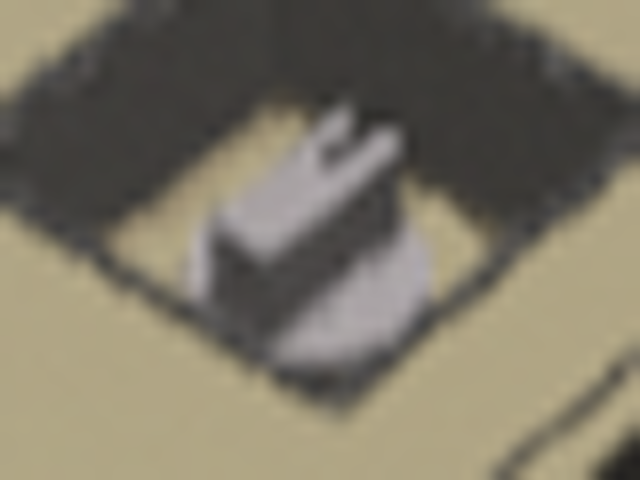

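Run:
```python
from h import *
f=lambda b,u,v:np.array([(u+.5)/16-.5+b[0],(v+.5)/16-.5+b[1]])
T=[ray("top",*f((275,155),*p),70) for p in((195,372),(268,372),(183,175),(262,180))]
S=[ray("side",*f((295,155),*p),70) for p in((212,215),(262,258),(350,100),(405,130))]
for c in(T,S):
    c=np.array(c); print(c.round(1).tolist(),c.mean(0).round(1)); d=c[2]+c[3]-c[0]-c[1]; print(np.arctan2(d[1],d[0]),np.linalg.norm(d)/2)
```

```text
[[617.7, 116.5], [617.9, 101.4], [659.4, 119.9], [658.5, 103.5]] [638.4 110.3]
0.06565716297901225 41.2522416500422
[[617.2, 115.2], [615.9, 100.6], [656.8, 118.3], [658.3, 105.2]] [637.  109.8]
0.09417379471988643 41.18210961558297
```

```bash
python3 -m handwheel '[[-20,-12,0,0,0,0,0],[-42,-25,0,0,0,0,0],[-42,-25,0,0,0,0,0],[-42,-25,0,0,0,0,0],[-42,-25,0,0,0,0,0],[-42,-25,0,0,0,0,0.4],[-42,-25,0,0,0,0,0.7],[-42,-25,0,0,0,0,0.7],[-42,-25,0,0,0,0,0.7],[-42,-25,0,0,0,0,0.7]]'
python3 -m handwheel '[[-42,-25,0,0,0,0,0.75],[-42,-25,0,0,0,0,0.75],[-42,-25,0,0,0,0,0.75],[-42,-25,0,0,0,-0.05,0.75],[0,0,0,0,0,-0.1,0.75],[0,0,0,0,0,-0.1,0.75],[0,0,0,0,0,-0.096,0.75],[0,0,0,0,0,0,0.75]]'
cat > g.py <<'E'
import sys
from h import *
from workcell import sensors
from scipy.spatial.transform import Rotation as Ro
o=sensors.get_obs();M=Ro.from_rotvec(o["orientation"]).as_matrix()
print("t",round(o["t"],2),"p",o["ee_pos"].round(2),"yhead",round(np.arctan2(M[1,1],M[0,1]),4),"tilt",M[:2,2].round(4),"F",o["ft_force"].round(2),"M",o["moment"].round(3),"w",round(o["width"],2),"g",round(o["grasp_force"],1),"q",o["qpos"].round(2))
if len(sys.argv)>3:
    d=M.T@(np.array([float(a) for a in sys.argv[1:4]])-o["ee_pos"]); print("tool delta",d.round(2))
E
python3 g.py 637.5 110 100
```

```text
t: 1.35
ee_pos: [488.3, 264.3, 183.5]
orientation: [-0.426, -3.112, 0.001]
ft_force: [0.1, 0.2, -0.0]
width: 41.4
grasp_force: 0.0
t: 2.35
ee_pos: [622.0, 124.3, 183.4]
orientation: [0.114, -3.139, 0.0]
ft_force: [0.1, 0.3, 0.5]
width: 21.6
grasp_force: 0.0
t 2.35 p [622.01 124.32 183.36] yhead 1.6435 tilt [-0.0007 -0.0003] F [0.06 0.33 0.48] M [-0.017  0.061 -0.015] w 21.57 g 0.0 q [ 0.18  0.44  1.61 -0.    1.1  -1.46]
tool delta [-14.46 -15.39  83.35]
```

```bash
python3 -m handwheel '[[-7.5,-7.5,20,0,0,0,0.7],[-7,-7.9,25,0,0,0,0.7],[0,0,25,0,0,0,0.7],[0,0,13,0,0,0,0.7],[0,0,0,0,0,0,0.7]]' && python3 g.py 637.5 110 75; python3 -m handwheel '[[0,0,10,0,0,0,0.7],[0,0,10,0,0,0,0.7],[0,0,5,0,0,0,0.7],[0,0,0,0,0,0,0.7]]'; python3 g.py 637.5 110 50
```

```text
t: 2.98
ee_pos: [637.2, 110.8, 98.9]
orientation: [0.115, -3.137, 0.001]
ft_force: [-0.2, -0.1, 0.2]
width: 26.5
grasp_force: 0.0
t 2.98 p [637.21 110.75  98.94] yhead 1.6443 tilt [-0.0027 -0.0005] F [-0.16 -0.07  0.15] M [-0.009 -0.024  0.012] w 26.47 g 0.0 q [ 0.15  0.55  1.63 -0.    0.96 -1.49]
tool delta [-0.3  -0.76 23.94]
t: 3.48
ee_pos: [637.8, 111.2, 75.2]
orientation: [0.117, -3.139, 0.0]
ft_force: [0.7, -0.2, 0.2]
width: 26.2
grasp_force: 0.0
t 3.48 p [637.83 111.2   75.18] yhead 1.6451 tilt [-0.0007 -0.0001] F [ 0.66 -0.18  0.17] M [-0.011 -0.004  0.003] w 26.23 g 0.0 q [ 0.15  0.59  1.64 -0.    0.91 -1.49]
tool delta [ 0.41 -1.17 25.18]
```

```bash
python3 -m handwheel '[[0.4,-1.2,2,0,0,0,0.7],[0,0,5,0,0,0,0.7],[0,0,0,0,0,0,0.7]]' && python3 g.py; python3 -m handwheel '[[0,0,6,0,0,0,0.7],[0,0,6,0,0,0,0.7],[0,0,4,0,0,0,0.7],[0,0,0,0,0,0,0.7]]'; python3 g.py 637.5 110 50
```

```text
t: 3.85
ee_pos: [637.5, 109.9, 68.2]
orientation: [0.116, -3.139, 0.0]
ft_force: [0.1, 0.8, -0.3]
width: 26.5
grasp_force: 0.0
t 3.85 p [637.49 109.87  68.17] yhead 1.6449 tilt [-0.0007 -0.0001] F [ 0.07  0.79 -0.3 ] M [ 0.019 -0.069  0.017] w 26.48 g 0.0 q [ 0.15  0.59  1.65 -0.    0.9  -1.49]
t: 4.35
ee_pos: [637.5, 109.9, 52.0]
orientation: [0.117, -3.139, 0.0]
ft_force: [-0.4, -0.1, 0.7]
width: 26.6
grasp_force: 0.0
t 4.35 p [637.46 109.91  52.04] yhead 1.645 tilt [-0.0009 -0.0001] F [-0.41 -0.14  0.74] M [ 0.055 -0.038  0.002] w 26.62 g 0.0 q [ 0.15  0.62  1.65 -0.    0.87 -1.49]
tool delta [-0.04  0.08  2.04]
```

```bash
python3 -m handwheel '[[0,0,2,0,0,0,0.74],[0,0,2,0,0,0,0.775],[0,0,0,0,0,0,0.775]]'; python3 g.py;  python3 -m handwheel '[[0,0,1.2,0,0,0,0.775],[0,0,0,0,0,0,0.775]]'; python3 g.py;  python3 -m handwheel '[[0,0,1,0,0,0,0.775],[0,0,0,0,0,0,0.775]]'; python3 g.py
```

```text
t: 4.72
ee_pos: [637.7, 110.0, 48.5]
orientation: [0.117, -3.139, 0.0]
ft_force: [-0.6, 0.1, -0.1]
width: 19.9
grasp_force: 0.0
t 4.72 p [637.68 109.97  48.47] yhead 1.645 tilt [-0.0002 -0.    ] F [-0.63  0.09 -0.12] M [0.04  0.02  0.021] w 19.95 g 0.0 q [ 0.15  0.62  1.65  0.    0.87 -1.49]
t: 4.97
ee_pos: [637.8, 110.0, 47.3]
orientation: [0.116, -3.139, -0.0]
ft_force: [0.2, -0.4, 0.2]
width: 19.2
grasp_force: 0.0
t 4.97 p [637.79 109.96  47.34] yhead 1.645 tilt [-0.  0.] F [ 0.15 -0.36  0.15] M [ 0.009  0.011 -0.013] w 19.24 g 0.0 q [ 0.15  0.62  1.65  0.    0.86 -1.49]
t: 5.22
ee_pos: [637.8, 110.0, 46.3]
orientation: [0.117, -3.139, 0.0]
ft_force: [0.2, -0.2, -0.4]
width: 19.3
grasp_force: 0.0
t 5.22 p [637.76 109.97  46.31] yhead 1.645 tilt [-0.0001 -0.    ] F [ 0.17 -0.24 -0.38] M [0.016 0.006 0.016] w 19.33 g 0.0 q [ 0.15  0.62  1.65 -0.    0.86 -1.49]
```

```bash
for i in 1; do python3 -m handwheel '[[0,0,0.8,0,0,0,0.775],[0,0,0,0,0,0,0.775]]'; python3 g.py;  python3 -m handwheel '[[0,0,1,0,0,0,0.775],[0,0,0,0,0,0,0.775]]'; python3 g.py; python3 -m handwheel '[[0,0,1.5,0,0,0,0.775],[0,0,0,0,0,0,0.775]]'; python3 g.py; done | grep p
```

```text
ee_pos: [637.8, 110.0, 45.5]
grasp_force: 0.0
t 5.47 p [637.78 109.97  45.52] yhead 1.645 tilt [-0.0001  0.    ] F [ 0.02  0.53 -0.6 ] M [ 0.07   0.008 -0.   ] w 19.84 g 0.0 q [ 0.15  0.63  1.65  0.    0.86 -1.49]
ee_pos: [637.7, 110.0, 44.5]
grasp_force: 0.0
t 5.72 p [637.73 109.95  44.48] yhead 1.645 tilt [-0.0002 -0.    ] F [ 0.44 -0.48 -0.01] M [-0.011 -0.01  -0.   ] w 19.67 g 0.0 q [ 0.15  0.63  1.66 -0.    0.86 -1.49]
ee_pos: [637.7, 109.9, 42.9]
grasp_force: 0.0
t 5.97 p [637.67 109.92  42.9 ] yhead 1.6449 tilt [-0.0003 -0.    ] F [-0.57  0.35  0.27] M [ 0.028 -0.029  0.03 ] w 19.72 g 0.0 q [ 0.15  0.63  1.66  0.    0.86 -1.49]
```

```bash
for i in 1; do python3 -m handwheel '[[0,0,1,0,0,0,0.775],[0,0,0,0,0,0,0.775]]'; python3 g.py;  python3 -m handwheel '[[0,0,1,0,0,0,0.775],[0,0,0,0,0,0,0.775]]'; python3 g.py; python3 -m handwheel '[[0,0,1,0,0,0,0.775],[0,0,0,0,0,0,0.775]]'; python3 g.py; done | grep "^t "
```

```text
t 6.22 p [637.73 109.97  42.  ] yhead 1.645 tilt [-0.0001 -0.    ] F [0.03 0.27 0.32] M [-0.013  0.015 -0.005] w 19.74 g 0.0 q [ 0.15  0.63  1.66  0.    0.86 -1.49]
t 6.47 p [637.72 109.93  40.96] yhead 1.645 tilt [-0.0002 -0.    ] F [-0.64  0.75 -0.08] M [0.058 0.051 0.055] w 19.89 g 0.0 q [ 0.15  0.63  1.66 -0.    0.85 -1.49]
t 6.72 p [637.74 109.95  39.97] yhead 1.645 tilt [-0.0001 -0.    ] F [ 0.71 -0.04  0.43] M [-0.008  0.003 -0.036] w 19.95 g 0.0 q [ 0.15  0.63  1.66  0.    0.85 -1.49]
```

Run:
```python
from workcell import viewer
import cv2,numpy as np
a=viewer.get_image("side")["frame"];b=viewer.get_image("top")["frame"]
cv2.imwrite("pics/s1.png",np.hstack([cv2.resize(a[80:230,250:410],(480,450),interpolation=cv2.INTER_CUBIC),cv2.resize(b[130:220,260:320],(300,450),interpolation=cv2.INTER_CUBIC)]))
```

```text
(no output)
```

View pics/s1.png

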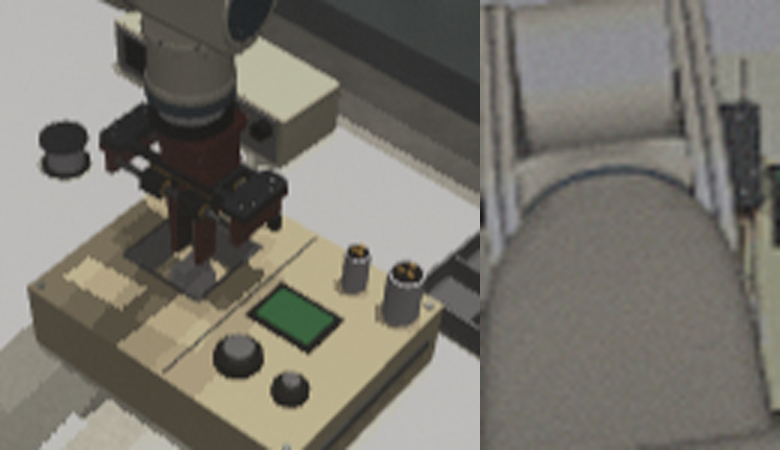

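```bash
for i in 1; do python3 -m handwheel '[[0,0,1,0,0,0,0.775],[0,0,0,0,0,0,0.775]]'; python3 g.py;  python3 -m handwheel '[[0,0,1,0,0,0,0.775],[0,0,0,0,0,0,0.775]]'; python3 g.py; python3 -m handwheel '[[0,0,1,0,0,0,0.775],[0,0,0,0,0,0,0.775]]'; python3 g.py; done | grep "^t "
```

```text
t 7.08 p [637.74 109.96  38.97] yhead 1.645 tilt [-0.0002 -0.    ] F [ 0.52  0.2  -0.13] M [-0.02   0.01  -0.073] w 19.85 g 0.0 q [ 0.15  0.63  1.66  0.    0.85 -1.49]
t 7.33 p [637.71 109.97  37.94] yhead 1.645 tilt [-0.0002 -0.    ] F [-0.04 -0.44  0.43] M [ 0.051  0.06  -0.01 ] w 19.84 g 0.0 q [ 0.15  0.64  1.66  0.    0.85 -1.49]
t 7.58 p [637.71 109.96  36.96] yhead 1.645 tilt [-0.0002 -0.    ] F [-0.65  0.13  0.08] M [-0.001 -0.012  0.043] w 20.08 g 0.0 q [ 0.15  0.64  1.66 -0.    0.85 -1.49]
```

```bash
for i in 1; do python3 -m handwheel '[[0,0,1,0,0,0,0.775],[0,0,0,0,0,0,0.775]]'; python3 g.py;  python3 -m handwheel '[[0,0,1,0,0,0,0.775],[0,0,0,0,0,0,0.775]]'; python3 g.py; done | grep "^t "
```

```text
t 7.83 p [637.71 109.97  35.98] yhead 1.645 tilt [-0.0002 -0.    ] F [ 0.38 -0.21  1.3 ] M [ 0.02   0.046 -0.001] w 19.68 g 0.0 q [ 0.15  0.64  1.66 -0.    0.85 -1.49]
t 8.07 p [637.71 109.94  34.96] yhead 1.645 tilt [-0.0002 -0.    ] F [ 0.46 -0.14  0.06] M [ 0.007 -0.009  0.029] w 19.58 g 0.0 q [ 0.15  0.64  1.66  0.    0.84 -1.49]
```

Run:
```python
from workcell import viewer
import cv2,numpy as np
from h import *
a=viewer.get_image("side")["frame"][110:185,280:360]
a=cv2.resize(a,None,fx=8,fy=8,interpolation=cv2.INTER_CUBIC); a=cv2.convertScaleAbs(a,alpha=1.7,beta=10)
cv2.imwrite("pics/s2.png",a)
for X in((637.7,110,35),(637.7,110,46),(637.7,110,70),(637.7-.74,110+10,40),(637.7+.74,110-10,40),(636.2,130,80)): print(X,((proj("side",np.array(X))-[280,110])*8).round())
```

```text
(637.7, 110, 35) [272. 508.]
(637.7, 110, 46) [272. 488.]
(637.7, 110, 70) [271. 443.]
(636.96, 120, 40) [252. 486.]
(638.44, 100, 40) [292. 511.]
(636.2, 130, 80) [230. 399.]
```

View pics/s2.png

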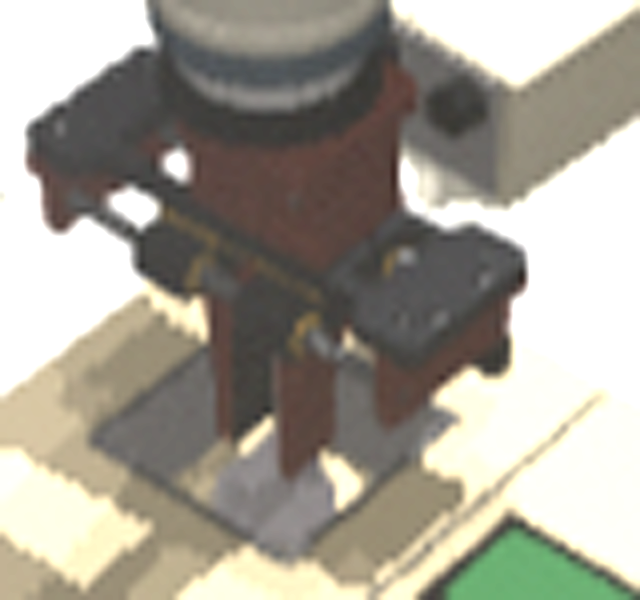

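Run:
```python
from h import *
import cv2
print(proj("side",np.array([167.6,601.6,183])),proj("top",np.array([167.6,601.6,183])),proj("side",np.array([0,0,0])),proj("top",np.array([0,0,0])))
a=cv2.imread("pics/side0.png")[0:180,0:170]
cv2.imwrite("pics/s3.png",cv2.convertScaleAbs(cv2.resize(a,(510,540),interpolation=cv2.INTER_CUBIC),alpha=1.7,beta=10))
```

```text
[ 70.54869678 134.49199492] [115.57063967 317.93005014] [150.28677311 353.08412078] [319.97087584 370.02199349]
```

View pics/s3.png

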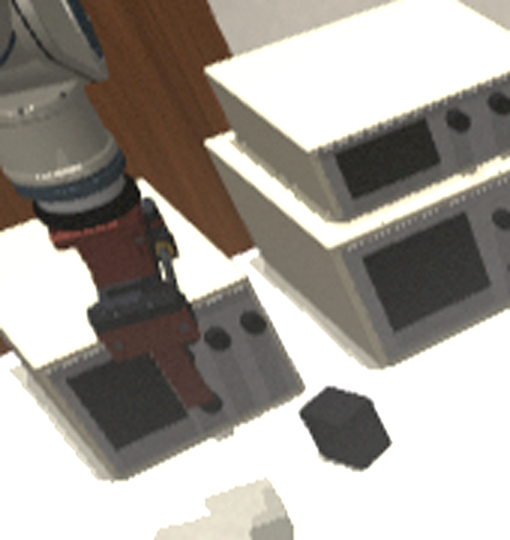

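```bash
cat > ok.py <<'E'
import sys
from workcell import sensors
import numpy as np
import subprocess
o=sensors.get_obs(); L=float(sys.argv[1]); f=o["ft_force"]
subprocess.run(["python3","g.py"])
sys.exit(int(np.linalg.norm(f)>L))
E
python3 -m handwheel '[[0,0,0,0,0,0,0.72],[0,0,1,0,0,0,0.72],[0,0,0,0,0,0,0.72]]' >/dev/null&& python3 ok.py 3 && python3 -m handwheel '[[0,0,2,0,0,0,0.72],[0,0,0,0,0,0,0.72]]' >/dev/null&& python3 ok.py 3 && python3 -m handwheel '[[0,0,2,0,0,0,0.72],[0,0,0,0,0,0,0.72]]' >/dev/null&& python3 ok.py 3 && python3 -m handwheel '[[0,0,2,0,0,0,0.72],[0,0,0,0,0,0,0.72]]' >/dev/null&& python3 ok.py 3 && python3 -m handwheel '[[0,0,2,0,0,0,0.72],[0,0,0,0,0,0,0.72]]' >/dev/null&& python3 ok.py 3
```

```text
t 8.5 p [637.72 109.99  34.  ] yhead 1.645 tilt [-0.0002  0.    ] F [ 0.5  -0.22 -1.05] M [ 0.045 -0.002 -0.023] w 24.39 g 0.0 q [ 0.15  0.64  1.66  0.    0.84 -1.49]
t 8.75 p [637.63 109.95  31.84] yhead 1.645 tilt [-0.0004 -0.    ] F [ 0.29 -0.78 -0.23] M [ 0.038 -0.014  0.013] w 24.59 g 0.0 q [ 0.15  0.64  1.66  0.    0.84 -1.49]
t 9.0 p [637.64 109.93  29.87] yhead 1.645 tilt [-0.0003 -0.0001] F [0.24 0.43 0.26] M [-0.031  0.005 -0.01 ] w 24.49 g 0.0 q [ 0.15  0.65  1.66  0.    0.84 -1.49]
t 9.25 p [637.66 109.93  27.88] yhead 1.645 tilt [-0.0003 -0.    ] F [-0.35 -0.46  0.19] M [0.047 0.051 0.027] w 24.59 g 0.0 q [ 0.15  0.65  1.66  0.    0.83 -1.49]
t 9.5 p [637.66 109.95  25.88] yhead 1.645 tilt [-0.0003 -0.    ] F [-0.47 -0.27 -0.39] M [ 0.057  0.019 -0.031] w 24.59 g 0.0 q [ 0.15  0.65  1.66  0.    0.83 -1.49]
```

```bash
D='[[0,0,2,0,0,0,0.72],[0,0,0,0,0,0,0.72]]'; python3 -m handwheel '[[0,0,2,0,0,0,0.72],[0,0,0,0,0,0,0.72]]' >/dev/null&& python3 ok.py 3 && python3 -m handwheel '[[0,0,2,0,0,0,0.72],[0,0,0,0,0,0,0.72]]' >/dev/null&& python3 ok.py 3 && python3 -m handwheel '[[0,0,2,0,0,0,0.72],[0,0,0,0,0,0,0.72]]' >/dev/null&& python3 ok.py 3 && python3 -m handwheel '[[0,0,2,0,0,0,0.72],[0,0,0,0,0,0,0.72]]' >/dev/null&& python3 ok.py 3 && python3 -m handwheel '[[0,0,2,0,0,0,0.72],[0,0,0,0,0,0,0.72]]' >/dev/null&& python3 ok.py 3 && python3 -m handwheel '[[0,0,1.5,0,0,0,0.72],[0,0,0,0,0,0,0.72]]' >/dev/null&& python3 ok.py 3 && python3 -m handwheel '[[0,0,1,0,0,0,0.72],[0,0,0,0,0,0,0.72]]' >/dev/null&& python3 ok.py 3
```

```text
t 9.75 p [637.65 109.93  23.89] yhead 1.645 tilt [-0.0003 -0.0001] F [ 0.58 -1.36 -0.13] M [0.019 0.004 0.013] w 25.25 g 0.0 q [ 0.15  0.66  1.66 -0.    0.83 -1.49]
t 10.0 p [637.67 109.92  21.89] yhead 1.645 tilt [-0.0003 -0.0001] F [-0.03  0.73 -0.32] M [ 0.019  0.005 -0.01 ] w 24.36 g 0.0 q [ 0.15  0.66  1.66 -0.    0.82 -1.49]
t 10.25 p [637.64 109.91  19.87] yhead 1.645 tilt [-0.0004 -0.0001] F [-0.47 -0.51  0.52] M [-0.019 -0.068 -0.036] w 24.66 g 0.0 q [ 0.15  0.66  1.66 -0.    0.82 -1.49]
t 10.5 p [637.68 109.93  17.89] yhead 1.645 tilt [-0.0003 -0.    ] F [-0.22 -0.57 -0.43] M [ 0.022  0.052 -0.054] w 24.9 g 0.0 q [ 0.15  0.66  1.66 -0.    0.82 -1.49]
t 10.75 p [637.65 109.93  15.87] yhead 1.645 tilt [-0.0003 -0.    ] F [ 0.4   0.5  -0.28] M [0.029 0.011 0.027] w 24.48 g 0.0 q [ 0.15  0.67  1.66  0.    0.81 -1.49]
t 11.0 p [637.7  109.94  14.46] yhead 1.645 tilt [-0.0002 -0.    ] F [ 0.24 -0.03  0.44] M [-0.004 -0.008  0.01 ] w 24.82 g 0.0 q [ 0.15  0.67  1.66 -0.    0.81 -1.49]
t 11.25 p [637.73 109.94  13.48] yhead 1.645 tilt [-0.0002 -0.    ] F [-0.28 -0.78  0.62] M [ 0.035  0.024 -0.03 ] w 24.25 g 0.0 q [ 0.15  0.67  1.66  0.    0.81 -1.49]
```

```bash
python3 -m handwheel '[[0,0,1,0,0,0,0.72],[0,0,0,0,0,0,0.72]]' >/dev/null&& python3 ok.py 3 && python3 -m handwheel '[[0,0,1,0,0,0,0.72],[0,0,0,0,0,0,0.72]]' >/dev/null&& python3 ok.py 3 && python3 -m handwheel '[[0,0,1,0,0,0,0.72],[0,0,0,0,0,0,0.72]]' >/dev/null&& python3 ok.py 3 && python3 -m handwheel '[[0,0,1,0,0,0,0.72],[0,0,0,0,0,0,0.72]]' >/dev/null&& python3 ok.py 3 && python3 -m handwheel '[[0,0,1,0,0,0,0.72],[0,0,0,0,0,0,0.72]]' >/dev/null&& python3 ok.py 3 && python3 -m handwheel '[[0,0,1,0,0,0,0.72],[0,0,0,0,0,0,0.72]]' >/dev/null&& python3 ok.py 3 && python3 -m handwheel '[[0,0,1,0,0,0,0.72],[0,0,0,0,0,0,0.72]]' >/dev/null&& python3 ok.py 3
```

```text
t 11.5 p [637.75 109.95  12.49] yhead 1.645 tilt [-0.0001 -0.    ] F [-0.14 -0.05 -0.04] M [ 0.009  0.019 -0.005] w 24.42 g 0.0 q [ 0.15  0.67  1.66 -0.    0.81 -1.49]
t 11.75 p [637.73 109.94  11.48] yhead 1.645 tilt [-0.0002 -0.    ] F [ 0.04 -0.31  0.81] M [ 0.046 -0.015 -0.032] w 24.46 g 0.0 q [ 0.15  0.67  1.66 -0.    0.8  -1.49]
t 12.0 p [637.74 109.95  10.49] yhead 1.645 tilt [-0.0001 -0.    ] F [ 0.47 -0.76  0.55] M [0.052 0.023 0.042] w 24.99 g 0.0 q [ 0.15  0.68  1.66  0.    0.8  -1.49]
t 12.25 p [637.72 109.94   9.47] yhead 1.645 tilt [-0.0002 -0.    ] F [-0.42  0.03  0.68] M [ 0.102 -0.032  0.055] w 24.72 g 0.0 q [ 0.15  0.68  1.66 -0.    0.8  -1.49]
t 12.5 p [637.74 109.93   8.5 ] yhead 1.645 tilt [-0.0001 -0.    ] F [ 0.51  0.38 -0.9 ] M [-0.021  0.032  0.014] w 24.39 g 0.0 q [ 0.15  0.68  1.66  0.    0.8  -1.49]
t 12.75 p [637.73 109.94   7.47] yhead 1.645 tilt [-0.0002 -0.    ] F [ 0.5  -0.89  0.56] M [ 0.038  0.004 -0.007] w 24.63 g 0.0 q [ 0.15  0.68  1.66 -0.    0.8  -1.49]
t 13.0 p [637.89 109.98   7.25] yhead 1.645 tilt [ 0.0001 -0.    ] F [-1.97 -0.77  8.01] M [0.002 0.418 0.004] w 24.44 g 3.5 q [ 0.15  0.68  1.66 -0.    0.8  -1.49]
```

```bash
python3 -m handwheel '[[0,0,-1.5,0,0,0,0.75],[0,0,0,0,0,0,0.778],[0,0,0,0,0,0,0.778]]' >/dev/null&& python3 ok.py 3 && python3 -m handwheel '[[0,0,0.8,0,0,0,0.778],[0,0,0.7,0,0,0,0.778],[0,0,0,0,0,0,0.778]]' >/dev/null&& python3 ok.py 14 && python3 -m handwheel '[[0,0,1,0,0,0,0.778],[0,0,1,0,0,0,0.778],[0,0,0,0,0,0,0.778]]' >/dev/null&& python3 ok.py 14
```

```text
t 13.38 p [637.75 109.95   7.95] yhead 1.645 tilt [-0.0001 -0.    ] F [ 0.17  0.15 -0.6 ] M [ 0.039 -0.003 -0.022] w 19.69 g 0.0 q [ 0.15  0.68  1.66 -0.    0.8  -1.49]
t 13.75 p [637.83 109.95   7.18] yhead 1.645 tilt [-0. -0.] F [-1.69 -0.58  7.34] M [-0.06   0.433 -0.02 ] w 19.27 g 3.5 q [ 0.15  0.68  1.66 -0.    0.8  -1.49]
t 14.12 p [637.88 109.94   5.37] yhead 1.645 tilt [ 0.0001 -0.    ] F [-2.81 -0.8   8.49] M [-0.109  0.497 -0.025] w 19.39 g 4.2 q [ 0.15  0.68  1.66 -0.    0.79 -1.49]
```

```bash
python3 -m handwheel '[[0,0,1.2,0,0,0,0.778],[0,0,1.3,0,0,0,0.778],[0,0,0,0,0,0,0.778]]' >/dev/null&& python3 ok.py 18 && python3 -m handwheel '[[0,0,1.2,0,0,0,0.778],[0,0,1,0,0,0,0.778],[0,0,0,0,0,0,0.778]]' >/dev/null&& python3 ok.py 18
```

```text
t 14.5 p [637.87 109.98   3.06] yhead 1.645 tilt [0.0001 0.    ] F [-4.19 -0.6   9.64] M [-0.06   0.651 -0.012] w 19.49 g 5.1 q [ 0.15  0.69  1.66  0.    0.79 -1.49]
t 14.88 p [637.88 109.97   1.04] yhead 1.645 tilt [ 0.0001 -0.    ] F [-4.28 -0.63 11.55] M [-0.112  0.697 -0.03 ] w 19.48 g 5.8 q [ 0.15  0.69  1.66 -0.    0.79 -1.49]
```

```bash
python3 -m handwheel '[[0,0,0,0,0,0.06,0.778],[0,0,0,0,0,0.06,0.778]]' >/dev/null&& python3 ok.py 18 && python3 -m handwheel '[[0,0,0,0,0,0.06,0.778],[0,0,0,0,0,0,0.778]]' >/dev/null&& python3 ok.py 18&& python3 -m handwheel '[[0,0,0,0,0,0.05,0.778],[0,0,0,0,0,0,0.778]]' >/dev/null&& python3 ok.py 18
```

```text
t 15.12 p [637.8  109.97   1.11] yhead 1.5232 tilt [-0. -0.] F [-4.12 -0.32 11.13] M [-0.131  0.732  0.03 ] w 19.41 g 5.8 q [ 0.15  0.69  1.66 -0.    0.79 -1.37]
t 15.38 p [637.75 109.97   1.08] yhead 1.4643 tilt [-0.0001 -0.    ] F [-3.92 -0.91 11.03] M [-0.119  0.8   -0.012] w 19.51 g 5.8 q [ 0.15  0.69  1.66  0.    0.79 -1.31]
t 15.62 p [637.71 109.96   1.08] yhead 1.4144 tilt [-0.0002 -0.    ] F [-4.38 -0.62 10.46] M [-0.127  0.821 -0.055] w 19.19 g 5.8 q [ 0.15  0.69  1.66  0.    0.79 -1.26]
```

```bash
python3 -m handwheel '[[0,0,0,0,0,0.08,0.778],[0,0,0,0,0,0.08,0.778]]' >/dev/null&& python3 ok.py 18 && python3 -m handwheel '[[0,0,0,0,0,0.08,0.778],[0,0,0,0,0,0.08,0.778],[0,0,0,0,0,0,0.778]]' >/dev/null&& python3 ok.py 18&& python3 -m handwheel '[[0,0,0,0,0,0.08,0.778],[0,0,0,0,0,0.08,0.778],[0,0,0,0,0,0,0.778]]' >/dev/null&& python3 ok.py 18
```

```text
t 15.88 p [637.56 109.98   1.02] yhead 1.2525 tilt [-0.0005 -0.0001] F [-3.87  0.69 11.49] M [-0.082  0.872  0.04 ] w 19.77 g 5.8 q [ 0.15  0.69  1.66  0.    0.79 -1.1 ]
t 16.25 p [637.42 110.05   0.97] yhead 1.0941 tilt [-0.0008  0.    ] F [-5.44 -0.03 11.47] M [-0.059  0.86  -0.049] w 19.75 g 5.8 q [ 0.15  0.69  1.66  0.    0.79 -0.94]
t 16.62 p [637.29 110.11   0.94] yhead 0.934 tilt [-0.001   0.0001] F [-4.33 -0.2  11.43] M [-0.049  0.964 -0.027] w 19.24 g 5.8 q [ 0.15  0.69  1.67  0.    0.79 -0.78]
```

```bash
python3 -m handwheel '[[0,0,-1,0,0,0,0.778],[0,0,0,0,0,0,0.778]]' >/dev/null&& python3 ok.py 18 && python3 -m handwheel '[[0,0,-1,0,0,0,0.778],[0,0,0,0,0,0,0.778]]' >/dev/null&& python3 ok.py 18&& python3 -m handwheel '[[0,0,-0.6,0,0,0,0.778],[0,0,0,0,0,0,0.778]]' >/dev/null&& python3 ok.py 18
```

```text
t 16.88 p [637.27 110.07   1.92] yhead 0.9349 tilt [-0.001   0.0001] F [-5.57 -0.95 11.05] M [ 0.001  0.933 -0.037] w 19.06 g 5.5 q [ 0.15  0.69  1.66  0.    0.79 -0.78]
t 17.12 p [637.45 110.06   2.44] yhead 0.935 tilt [-0.0006  0.0001] F [-2.96  0.79  7.06] M [ 0.028  0.613 -0.082] w 19.24 g 3.8 q [ 0.15  0.69  1.66  0.    0.79 -0.78]
t 17.38 p [637.55 110.03   2.57] yhead 0.935 tilt [-0.0005  0.0001] F [-2.97 -0.07  5.61] M [0.042 0.502 0.004] w 19.41 g 2.4 q [ 0.15  0.69  1.66  0.    0.79 -0.78]
```

```bash
python3 -m handwheel '[[0,0,-0.8,0,0,0,0.778],[0,0,-0.6,0,0,0,0.778],[0,0,0,0,0,0,0.778]]' >/dev/null&& python3 ok.py 5 && python3 -m handwheel '[[0,0,0,0,0,0.04,0.778],[0,0,0,0,0,0,0.778]]' >/dev/null&& python3 ok.py 4&& python3 -m handwheel '[[0,0,0,0,0,0.03,0.778],[0,0,0,0,0,0,0.778]]' >/dev/null&& python3 ok.py 4
```

```text
t 17.75 p [637.9  109.9    3.71] yhead 0.935 tilt [ 0.0001 -0.    ] F [-0.61 -0.47 -0.56] M [-0.003  0.029 -0.001] w 20.0 g 0.0 q [ 0.15  0.69  1.66 -0.    0.79 -0.78]
t 18.0 p [637.79 109.9    3.73] yhead 0.8953 tilt [-0.0001 -0.    ] F [ 1.17 -0.48  0.16] M [-0.021 -0.027 -0.068] w 19.57 g 0.0 q [ 0.15  0.69  1.66 -0.    0.79 -0.74]
t 18.25 p [637.81 109.92   3.82] yhead 0.8647 tilt [-0. -0.] F [-0.23 -0.25  0.37] M [-0.062 -0.026  0.001] w 19.24 g 0.0 q [ 0.15  0.69  1.66 -0.    0.79 -0.71]
```

```bash
sed -i 's/np.linalg.norm(f)>L)/np.linalg.norm(f)>L or abs(o["moment"][2])>0.3)/' ok.py
python3 -m handwheel '[[0,0,0,0,0,0.03,0.778],[0,0,0,0,0,0,0.778]]' >/dev/null&& python3 ok.py 4&& python3 -m handwheel '[[0,0,0,0,0,0.03,0.778],[0,0,0,0,0,0,0.778]]' >/dev/null&& python3 ok.py 4&& python3 -m handwheel '[[0,0,0,0,0,0.03,0.778],[0,0,0,0,0,0,0.778]]' >/dev/null&& python3 ok.py 4&& python3 -m handwheel '[[0,0,0,0,0,0.03,0.778],[0,0,0,0,0,0,0.778]]' >/dev/null&& python3 ok.py 4&& python3 -m handwheel '[[0,0,0,0,0,0.03,0.778],[0,0,0,0,0,0,0.778]]' >/dev/null&& python3 ok.py 4&& python3 -m handwheel '[[0,0,0,0,0,0.03,0.778],[0,0,0,0,0,0,0.778]]' >/dev/null&& python3 ok.py 4
```

```text
t 18.5 p [637.8  109.99   3.86] yhead 0.8345 tilt [0. 0.] F [ 0.26  0.3  -0.08] M [-0.015  0.005 -0.008] w 19.69 g 0.1 q [ 0.15  0.69  1.66  0.    0.79 -0.68]
t 18.75 p [637.87 110.18   3.91] yhead 0.8044 tilt [0.0001 0.0003] F [0.2  2.19 0.14] M [ 0.341  0.021 -0.017] w 19.57 g 0.8 q [ 0.15  0.69  1.66  0.    0.79 -0.65]
t 19.0 p [637.87 110.41   3.93] yhead 0.7745 tilt [0.0002 0.0005] F [-0.15  4.83 -0.48] M [ 0.74  -0.009  0.056] w 19.88 g 1.9 q [ 0.15  0.69  1.66  0.    0.79 -0.62]
```

```bash
python3 -m handwheel '[[0.5,0.9,0,0,0,0,0.778],[0,0,0,0,0,0,0.778]]' >/dev/null&& python3 ok.py 4&& python3 -m handwheel '[[0,0,0,0,0,0.03,0.778],[0,0,0,0,0,0,0.778]]' >/dev/null&& python3 ok.py 5&& python3 -m handwheel '[[0,0,0,0,0,0.03,0.778],[0,0,0,0,0,0,0.778]]' >/dev/null&& python3 ok.py 5
```

```text
t 19.25 p [637.95 110.59   3.85] yhead 0.7751 tilt [-0.0004 -0.0005] F [-0.69  0.71  1.01] M [0.043 0.137 0.03 ] w 19.65 g 0.8 q [ 0.15  0.69  1.66 -0.    0.79 -0.62]
t 19.5 p [637.95 110.6    3.87] yhead 0.7445 tilt [-0.0003 -0.0004] F [-0.33 -0.83  0.51] M [-0.166  0.206  0.122] w 19.43 g 3.7 q [ 0.15  0.69  1.66 -0.    0.79 -0.59]
t 19.75 p [637.95 110.67   3.84] yhead 0.7145 tilt [-0.0003 -0.0003] F [-1.99 -1.98  0.31] M [-0.321  0.236  0.108] w 19.25 g 3.4 q [ 0.15  0.69  1.66 -0.    0.79 -0.56]
```

```bash
python3 -m handwheel '[[0,-0.2,0,0,0,0.03,0.778],[0,0,0,0,0,0,0.778]]' >/dev/null&& python3 ok.py 5&& python3 -m handwheel '[[0,0,0,0,0,0.03,0.778],[0,0,0,0,0,0,0.778]]' >/dev/null&& python3 ok.py 5&& python3 -m handwheel '[[0,0,0,0,0,0.03,0.778],[0,0,0,0,0,0,0.778]]' >/dev/null&& python3 ok.py 5&& python3 -m handwheel '[[0,0,0,0,0,0.03,0.778],[0,0,0,0,0,0,0.778]]' >/dev/null&& python3 ok.py 5&& python3 -m handwheel '[[0,0,0,0,0,0.03,0.778],[0,0,0,0,0,0,0.778]]' >/dev/null&& python3 ok.py 5&& python3 -m handwheel '[[0,0,0,0,0,0.03,0.778],[0,0,0,0,0,0,0.778]]' >/dev/null&& python3 ok.py 5
```

```text
t 20.0 p [637.97 110.67   3.86] yhead 0.6844 tilt [ 0.     -0.0002] F [-0.75 -1.1   0.9 ] M [-0.368  0.122  0.106] w 19.36 g 3.3 q [ 0.15  0.69  1.66 -0.    0.79 -0.53]
t 20.25 p [637.97 110.71   3.88] yhead 0.6544 tilt [ 0.     -0.0001] F [-0.99 -2.15  1.5 ] M [-0.428  0.161  0.107] w 19.16 g 3.2 q [ 0.15  0.69  1.66 -0.    0.79 -0.5 ]
t 20.5 p [637.96 110.68   3.86] yhead 0.6244 tilt [-0.     -0.0001] F [-0.4  -2.46  0.79] M [-0.544  0.113  0.125] w 19.46 g 4.0 q [ 0.15  0.69  1.66 -0.    0.79 -0.47]
t 20.75 p [637.96 110.73   3.87] yhead 0.5945 tilt [ 0.     -0.0001] F [-1.98 -3.11  1.27] M [-0.618  0.168  0.139] w 19.65 g 3.6 q [ 0.15  0.69  1.66 -0.    0.79 -0.44]
t 21.0 p [637.92 110.72   3.86] yhead 0.5644 tilt [-0.     -0.0001] F [-0.48 -4.75  0.37] M [-0.667  0.118  0.058] w 19.58 g 3.1 q [ 0.15  0.69  1.66 -0.    0.79 -0.41]
t 21.25 p [637.92 110.74   3.86] yhead 0.5344 tilt [-0.0001 -0.0001] F [-1.03 -4.23  1.13] M [-0.775  0.139  0.051] w 20.04 g 3.7 q [ 0.15  0.69  1.66 -0.    0.79 -0.38]
```

```bash
python3 -m handwheel '[[-0.3,-0.2,0,0,0,0.03,0.778],[0,0,0,0,0,0,0.778]]' >/dev/null&& python3 ok.py 5&& python3 -m handwheel '[[0,0,0,0,0,0.03,0.778],[0,0,0,0,0,0,0.778]]' >/dev/null&& python3 ok.py 5&& python3 -m handwheel '[[0,0,0,0,0,0.03,0.778],[0,0,0,0,0,0,0.778]]' >/dev/null&& python3 ok.py 5&& python3 -m handwheel '[[0,0,0,0,0,0.03,0.778],[0,0,0,0,0,0,0.778]]' >/dev/null&& python3 ok.py 5&& python3 -m handwheel '[[0,0,0,0,0,0.03,0.778],[0,0,0,0,0,0,0.778]]' >/dev/null&& python3 ok.py 5&& python3 -m handwheel '[[0,0,0,0,0,0.03,0.778],[0,0,0,0,0,0,0.778]]' >/dev/null&& python3 ok.py 5
```

```text
t 21.5 p [637.9  110.66   3.87] yhead 0.5043 tilt [-0.      0.0003] F [-0.31 -2.71  1.6 ] M [-0.439  0.152  0.116] w 19.67 g 3.2 q [ 0.15  0.69  1.66  0.    0.79 -0.35]
t 21.75 p [637.9  110.64   3.87] yhead 0.4744 tilt [-0.      0.0002] F [-0.16 -1.56  0.2 ] M [-0.315  0.129  0.07 ] w 19.77 g 3.9 q [ 0.15  0.69  1.66  0.    0.79 -0.32]
t 22.0 p [637.88 110.61   3.87] yhead 0.4444 tilt [-0.0001  0.0002] F [-1.3  -1.    1.26] M [-0.206  0.265  0.075] w 19.48 g 3.6 q [ 0.15  0.69  1.66  0.    0.79 -0.29]
t 22.25 p [637.93 110.6    3.89] yhead 0.4144 tilt [0.     0.0002] F [-1.33 -0.67  0.58] M [-0.142  0.256  0.169] w 19.73 g 3.4 q [ 0.15  0.69  1.66  0.    0.79 -0.26]
t 22.5 p [637.9  110.55   3.89] yhead 0.3843 tilt [-0.      0.0001] F [-1.23  0.16  1.05] M [-0.065  0.255  0.071] w 19.57 g 3.1 q [ 0.15  0.69  1.66  0.    0.79 -0.23]
t 22.75 p [637.93 110.56   3.95] yhead 0.3544 tilt [0.     0.0001] F [-1.62 -0.21  3.1 ] M [-0.035  0.354  0.104] w 19.46 g 3.2 q [ 0.15  0.69  1.66  0.    0.79 -0.2 ]
```

```bash
python3 -m handwheel '[[0,0,0,0,0,0,0.778]]' >/dev/null&& python3 ok.py 5&& python3 -m handwheel '[[0,0,0,0,0,0.015,0.778],[0,0,0,0,0,0,0.778]]' >/dev/null&& python3 ok.py 5&& python3 -m handwheel '[[0,0,0,0,0,0.015,0.778],[0,0,0,0,0,0,0.778]]' >/dev/null&& python3 ok.py 5
```

```text
t 22.88 p [637.93 110.52   3.96] yhead 0.3549 tilt [0.     0.0001] F [-0.75  0.67  1.77] M [0.041 0.246 0.048] w 19.6 g 3.1 q [ 0.15  0.69  1.66  0.    0.79 -0.2 ]
t 23.12 p [637.91 110.53   3.91] yhead 0.3398 tilt [-0.  0.] F [-1.44  0.63  2.32] M [0.035 0.336 0.164] w 19.55 g 4.4 q [ 0.15  0.69  1.66  0.    0.79 -0.19]
t 23.38 p [637.93 110.52   3.95] yhead 0.3247 tilt [0.     0.0001] F [-2.17  0.55  2.98] M [0.074 0.383 0.146] w 19.42 g 4.4 q [ 0.15  0.69  1.66  0.    0.79 -0.17]
```

```bash
python3 -m handwheel '[[0,0,0,0,0,0.02,0.778],[0,0,0,0,0,0,0.778]]' >/dev/null&& python3 ok.py 5&& python3 -m handwheel '[[0,0,0,0,0,0.02,0.778],[0,0,0,0,0,0,0.778]]' >/dev/null&& python3 ok.py 5&& python3 -m handwheel '[[0,0,0,0,0,0.02,0.778],[0,0,0,0,0,0,0.778]]' >/dev/null&& python3 ok.py 5&& python3 -m handwheel '[[0,0,0,0,0,0.02,0.778],[0,0,0,0,0,0,0.778]]' >/dev/null&& python3 ok.py 5
```

```text
t 23.62 p [637.92 110.5    3.94] yhead 0.3045 tilt [-0.      0.0001] F [-2.64  0.14  2.98] M [0.036 0.382 0.076] w 19.7 g 3.5 q [ 0.15  0.69  1.66  0.    0.79 -0.15]
t 23.88 p [637.93 110.5    3.96] yhead 0.2846 tilt [0. 0.] F [-2.27  1.58  3.69] M [0.091 0.431 0.113] w 19.62 g 3.7 q [ 0.15  0.69  1.66  0.    0.79 -0.13]
t 24.12 p [637.96 110.48   4.01] yhead 0.2646 tilt [0.0001 0.    ] F [-2.75  1.3   3.72] M [0.166 0.537 0.063] w 19.51 g 3.6 q [ 0.15  0.69  1.66  0.    0.79 -0.11]
t 24.38 p [638.01 110.36   3.97] yhead 0.2445 tilt [ 0.0002 -0.0001] F [-2.    0.29  4.05] M [-0.033  0.492  0.098] w 19.87 g 3.0 q [ 0.15  0.69  1.66 -0.    0.79 -0.09]
```

```bash
python3 -m handwheel '[[0,0,-0.5,0,0,0,0.778],[0,0,0,0,0,0,0.778]]' >/dev/null&& python3 ok.py 9; python3 -m handwheel '[[0,0,-0.5,0,0,0,0.778],[0,0,0,0,0,0,0.778]]' >/dev/null&& python3 ok.py 9
```

```text
t 24.62 p [637.97 110.29   4.27] yhead 0.2449 tilt [ 0.     -0.0001] F [-1.39  0.05  2.75] M [-0.052  0.329  0.042] w 19.78 g 2.9 q [ 0.15  0.68  1.66 -0.    0.79 -0.09]
t 24.88 p [638.11 110.39   5.36] yhead 0.2447 tilt [0.0002 0.    ] F [-3.1  -0.32  7.85] M [-0.081  0.581 -0.026] w 19.95 g 4.2 q [ 0.15  0.68  1.66  0.    0.79 -0.09]
```

```bash
python3 -m handwheel '[[0,0,-1,0,0,0,0.778],[0,0,0,0,0,0,0.778]]' >/dev/null; python3 ok.py 9; python3 -m handwheel '[[0,0,-1,0,0,0,0.778],[0,0,0,0,0,0,0.778]]' >/dev/null; python3 ok.py 9;python3 -m handwheel '[[0,0,-1,0,0,0,0.77],[0,0,0,0,0,0,0.76]]' >/dev/null; python3 ok.py 9; python3 -m handwheel '[[0,0,-1,0,0,0,0.74],[0,0,0,0,0,0,0.72]]' >/dev/null; python3 ok.py 9
```

```text
t 25.12 p [638.15 110.43   6.48] yhead 0.2447 tilt [0.0004 0.0001] F [-2.99  0.28  7.52] M [-0.133  0.638 -0.052] w 19.54 g 4.3 q [ 0.15  0.68  1.66  0.    0.8  -0.09]
t 25.38 p [638.15 110.44   7.25] yhead 0.2448 tilt [0.0004 0.0001] F [-1.46 -0.18  6.96] M [-0.098  0.481 -0.023] w 19.93 g 3.4 q [ 0.15  0.68  1.66  0.    0.8  -0.09]
t 25.62 p [638.08 110.41   7.66] yhead 0.2449 tilt [ 0.0003 -0.    ] F [-0.36  0.09 -0.61] M [-0.045  0.06   0.036] w 20.98 g 0.0 q [ 0.15  0.68  1.66 -0.    0.8  -0.09]
t 25.88 p [637.91 110.45   8.78] yhead 0.245 tilt [-0.0001 -0.    ] F [0.16 0.21 0.09] M [-0.031  0.061 -0.038] w 24.55 g 0.0 q [ 0.15  0.68  1.66 -0.    0.8  -0.09]
```

```bash
python3 -m handwheel '[[0,0,-10,0,0,0,0.7],[0,0,-20,0,0,0,0.7],[0,0,-30,0,0,0,0.7],[0,0,-30,0,0,0,1],[0,0,0,0,0,0,1]]' >/dev/null; python3 ok.py 9; python3 g.py 566 -20.5 85
```

```text
t 26.5 p [640.41 110.84 102.95] yhead 0.245 tilt [0.0066 0.001 ] F [ 0.17 -0.59  0.19] M [-0.023  0.075 -0.063] w 10.04 g 0.0 q [ 0.15  0.55  1.63 -0.    0.96 -0.09]
t 26.5 p [640.41 110.84 102.95] yhead 0.245 tilt [0.0066 0.001 ] F [ 0.17 -0.59  0.19] M [-0.023  0.075 -0.063] w 10.04 g 0.0 q [ 0.15  0.55  1.63 -0.    0.96 -0.09]
tool delta [-109.36 -104.16   17.32]
```

```bash
python3 -m handwheel '[[-27,-26,0,0,0,0,1],[-27,-26,0,0,0,0,1],[-27,-26,0,0,0,0,1],[-27,-26,0,0,0,0,1],[0,0,0,0,0,0,1],[0,0,0,0,0,0,1]]' >/dev/null; python3 g.py 566 -20.5 75
```

```text
t 27.25 p [563.62 -19.23  98.87] yhead 0.2445 tilt [0.0004 0.0002] F [0.51 0.65 0.36] M [-0.107  0.09  -0.01 ] w 0.53 g 0.0 q [-0.06  0.45  1.83  0.    0.87 -0.3 ]
tool delta [-1.81  2.   23.87]
```

```bash
python3 -m handwheel '[[-1.8,2,8,0,0,0,1],[0,0,12,0,0,0,1],[0,0,7,0,0,0,1],[0,0,0,0,0,0,1]]' >/dev/null; python3 g.py 566 -20.5 65
python3 - <<'E'
from workcell import viewer
import cv2
a=viewer.get_image("side")["frame"][120:220,280:380]
cv2.imwrite("pics/z.png",cv2.convertScaleAbs(cv2.resize(a,(600,600),interpolation=cv2.INTER_CUBIC),alpha=1.5,beta=10))
E
```

```text
t 27.75 p [564.87 -20.52  70.75] yhead 0.2454 tilt [-0.002   0.0001] F [-0.24  0.17  1.09] M [-0.026  0.086 -0.021] w 0.53 g 0.0 q [-0.06  0.49  1.83  0.    0.82 -0.3 ]
tool delta [-0.26  1.11  5.74]
```

View pics/z.png

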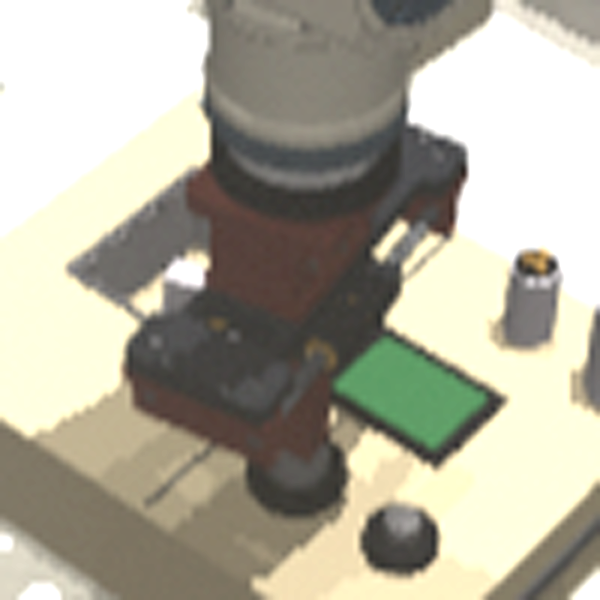

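The fingers are straight over the large button at (297,470), and the small button at (400,535) is clear. I'll press down by feel.

```bash
python3 -m handwheel '[[-0.2,0.6,4,0,0,0,1],[0,0,0,0,0,0,1]]' >/dev/null; python3 ok.py 1.5 && python3 -m handwheel '[[0,0,1.5,0,0,0,1],[0,0,0,0,0,0,1]]' >/dev/null&& python3 ok.py 1.8 && python3 -m handwheel '[[0,0,1.5,0,0,0,1],[0,0,0,0,0,0,1]]' >/dev/null&& python3 ok.py 1.8&& python3 -m handwheel '[[0,0,1.5,0,0,0,1],[0,0,0,0,0,0,1]]' >/dev/null&& python3 ok.py 1.8&& python3 -m handwheel '[[0,0,1.5,0,0,0,1],[0,0,0,0,0,0,1]]' >/dev/null&& python3 ok.py 1.8
```

```text
t 28.05 p [566.26 -20.89  67.81] yhead 0.245 tilt [-0. -0.] F [-0.81  0.75  0.06] M [-0.032  0.068 -0.018] w 0.13 g 0.0 q [-0.06  0.5   1.83 -0.    0.81 -0.3 ]
t 28.3 p [566.21 -20.9   66.39] yhead 0.2449 tilt [ 0. -0.] F [0.1  0.19 0.12] M [-0.061  0.052 -0.005] w 0.34 g 0.0 q [-0.06  0.5   1.83 -0.    0.81 -0.3 ]
t 28.55 p [566.15 -20.85  64.79] yhead 0.245 tilt [-0.0002 -0.    ] F [ 0.26 -0.26 -0.07] M [-0.029  0.058 -0.033] w 0.52 g 0.0 q [-0.06  0.5   1.84 -0.    0.8  -0.3 ]
t 28.8 p [566.32 -20.87  63.37] yhead 0.245 tilt [ 0.0001 -0.    ] F [ 0.27 -0.33  0.19] M [-0.033  0.07   0.024] w 0.4 g 0.0 q [-0.06  0.5   1.84 -0.    0.8  -0.3 ]
t 29.05 p [566.32 -20.85  61.94] yhead 0.245 tilt [ 0.0001 -0.    ] F [-0.65 -0.26  2.48] M [-0.081  0.104 -0.006] w 0.3 g 1.1 q [-0.06  0.51  1.84 -0.    0.8  -0.3 ]
```

```bash
python3 -m handwheel '[[0,0,2,0,0,0,1],[0,0,0,0,0,0,1]]' >/dev/null; python3 ok.py 9 && python3 -m handwheel '[[0,0,2,0,0,0,1],[0,0,0,0,0,0,1]]' >/dev/null&& python3 ok.py 9 && python3 -m handwheel '[[0,0,1,0,0,0,1],[0,0,0,0,0,0,1]]' >/dev/null&& python3 ok.py 7&& python3 -m handwheel '[[0,0,0.7,0,0,0,1],[0,0,0,0,0,0,1]]' >/dev/null&& python3 ok.py 7&& python3 -m handwheel '[[0,0,0.5,0,0,0,1],[0,0,0,0,0,0,1]]' >/dev/null&& python3 ok.py 8
```

```text
t 29.3 p [566.33 -20.86  59.9 ] yhead 0.245 tilt [ 0.0002 -0.    ] F [-0.45 -0.15  2.83] M [-0.065  0.154  0.004] w 0.73 g 1.6 q [-0.06  0.51  1.84 -0.    0.79 -0.3 ]
t 29.55 p [566.35 -20.86  57.91] yhead 0.245 tilt [ 0.0002 -0.    ] F [-0.56 -1.19  4.66] M [-0.068  0.135  0.019] w 0.63 g 2.2 q [-0.06  0.51  1.84  0.    0.79 -0.3 ]
t 29.8 p [566.38 -20.86  57.24] yhead 0.245 tilt [ 0.0003 -0.    ] F [-1.71  0.11  7.29] M [-0.073  0.418 -0.024] w 0.35 g 3.7 q [-0.06  0.51  1.84  0.    0.79 -0.3 ]
```

Bottomed: the force rose to 7.3 N, past the 5 N the spring gives. Now let go, retreat and hand in.

```bash
python3 -m handwheel '[[0,0,0.3,0,0,0,1],[0,0,0,0,0,0,1]]' >/dev/null; python3 ok.py 20; python3 -m handwheel '[[0,0,-4,0,0,0,1],[0,0,-10,0,0,0,1],[0,0,-30,0,0,0,1],[0,0,-30,0,0,0,1],[0,0,0,0,0,0,1],[0,0,0,0,0,0,1],[0,0,0,0,0,0,1]]' >/dev/null; python3 g.py; python3 -c "
from workcell import ctrl
print(ctrl.close_job())"
```

```text
t 30.05 p [566.39 -20.87  57.18] yhead 0.2449 tilt [0.0003 0.    ] F [-2.62  0.12  9.74] M [-0.083  0.456 -0.008] w 0.29 g 4.9 q [-0.06  0.51  1.84  0.    0.79 -0.3 ]
t 30.93 p [565.26 -20.8  129.37] yhead 0.245 tilt [-0.0023  0.0001] F [0.77 0.98 0.67] M [-0.083  0.068 -0.02 ] w 0.51 g 0.0 q [-0.06  0.41  1.8  -0.    0.93 -0.3 ]
the job is handed in; nothing more can be done
None
```

By force feel, the knob sprang fully up in the next notch (roughly 1.3 rad), the large button was pressed to its stop and let go, and the job was handed in at about 31 s; the hand-in gave no verdict.

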